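Seat a jar, bottom its screw cap and back it off to vent

TASK

Get the square white jar ready for the steriliser: stand it upright, right down in the square well of the green metal stand so that it cannot turn. Then screw its blue cap clockwise until it bottoms out, and back it off a quarter turn so that the jar can vent. Finish while still gripping the cap in the fingers at that setting, and leave the white pot, the tube rack and the pen where they are.

Things in the scene. Friction and masses are not known exactly. Their poses are not given: they have to be found in the camera images.
- jar_center (a point): Centre of the loose square jar (without its cap), a white plastic box 60 x 60 mm and 80 mm tall (about 0.3 kg with its cap). The point lies 40 mm above its underside; axes x, y square to its sides, z up. Starts upright, left or right of the stand. Above the box come a round collar (40 mm across, 8 mm tall) and the screw cap, whose top is at most 119 mm above the jar's underside. The jar may be lifted by its square sides or by its cap.
- cap: The jar's blue ribbed round screw cap, 46 mm across and 24 mm tall, with a white line on top from its middle to its rim. Origin at its centre, on the jar's axis: 101.5 mm above the jar's underside when bottomed out, plus 6 mm for each turn that it is unscrewed (about 1 mm a radian). Cannot be taken off.
- cap_thread (a joint): Turn of the cap on the jar, rad: 0 = bottomed out against a firm stop, growing as it is unscrewed (anticlockwise seen from above, positive about the jar's z); a quarter turn back from the stop is 1.57. It starts between 3.6 and 5.0; upper stop at 6.0. Friction torque about 0.12 N m, so it stays where it is left; a grip of some 25 N turns it and slips harmlessly at the stop.
- well_floor (a point): Centre of the floor of the square well in the fixed green-painted steel stand, a block 110 x 110 x 40 mm bolted to the bench. The floor is 8 mm above the bench, the well 32 mm deep and 63 mm square (60 mm jar plus 3 mm) with a 3 mm chamfer at its mouth; axes x, y square to the well's sides, z up. The jar may go in by any of its quarter turns.
- pot_center (a point): Bystander: loose round white pot with a white lid, 68 mm across, 96 mm tall, standing on the side of the stand opposite the jar; the point lies half-way up.
- rack_center (a point): Bystander: loose white tube rack, 75 x 150 x 28 mm, with purple-capped tubes reaching 78 mm above the bench, beyond the stand; the point is the middle of the white block, 14 mm up.
- pen: Bystander: loose marker pen with a blue cap, lying flat, 140 mm long along its x, 12 mm thick, beyond the stand; origin under its middle.
Not all that is in view belongs to the job. Of the things that look like the part that bears well_floor, the middle-sized one is meant.

How it is judged:
On the way, in this order (a step that is already met when the one before it is completed fails the run):
1. the jar stands upright, right down in the well, its cap not yet screwed home (horizontal distance between jar_center and well_floor below 0.006 m and z of jar_center in the frame of well_floor below 0.044 m and angle between jar_center's own z axis and vertical below 0.08 rad and value of joint cap_thread above 2.5 rad), for 0.2 s.
2. the cap is bottomed out with the jar in the well (horizontal distance between jar_center and well_floor below 0.006 m and z of jar_center in the frame of well_floor below 0.044 m and angle between jar_center's own z axis and vertical below 0.08 rad and value of joint cap_thread below 0.1 rad), for 0.1 s.
At the end, for the whole second after the job is handed in: The jar is in the well (centre within 6 mm of the well's, less than 4 mm off its floor, tilted less than 0.08 rad); the cap, having been bottomed, is 1.57 +- 0.40 rad back from its stop and at rest; the fingers grip the cap with more than 2 N (horizontal distance between jar_center and well_floor below 0.006 m and z of jar_center in the frame of well_floor below 0.044 m and angle between jar_center's own z axis and vertical below 0.08 rad and value of joint cap_thread between 1.17 and 1.97 rad and contact force between the fingers and cap above 2 N and angular speed of cap below 0.15 rad/s); the arm keeps its last pose, push and grip.
It fails at once if the pot, the tube rack or the pen is pushed more than 30 mm (distance of any of pot_center, rack_center, pen from where it was at the start of the episode above 0.03 m).
It fails at once if the jar is tipped more than 0.6 rad (angle between jar_center's own z axis and vertical above 0.6 rad).
It also fails if it takes over 67 s, if anything falls off the work surface, if the arm or the gripper's body presses on something with over 40 N, if the wrist force passes 120 N, or if a joint passes its speed limit or range.

ROBOT

A 6-joint arm with a two-finger parallel gripper is mounted at the origin on the work surface. World frame = base frame: x ahead of the robot, y to its left, z up, the work surface at z = 0. Lengths are in m, angles in rad, forces in N, time in s.
With the tool pointing down it reaches from about 0.35 to 0.85 m from the base axis. Payload 8.1 kg.
Tool frame: the origin (TCP) lies midway between the tips of the shut fingers; the grasp point (between the pads) lies 19 mm behind it; z points along the fingers, x is the direction in which the jaws open and shut, and the axes are right-handed (so a half turn about z gives the same grasp; the last joint's range is limited). The gripper opens to 93 mm and grips with 3 to 60 N. Pads are 15 mm wide; open, the fingers measure 128 mm over their backs; the gripper's body (75 mm by 188 mm) begins 65 mm behind the grasp point.
Start: joints at [-1.227, 0.13, 1.488, -0, 1.523, -0.085], TCP at [0.249, -0.546, 0.219] pointing down, gripper open.
Joint ranges: [-2.96, 2.96], [-0.89, 2.26], [0.02, 2.5], [-1.34, 4.48], [0, 2.73], [-2.66, 2.66]. Speed limits (rad/s): [2.39, 2.39, 2.79, 3.14, 3.14, 3.14].

INTERFACE

Orientations are given as a unit quaternion [w, x, y, z].
In Python, from plant import ctrl gives the robot as it stands.
- The arm moves only by the shell command python3 -m crank 'ROWS' [OPENING] [FORCE]. ROWS is JSON, a list of rows, each an object with "linear": the shift along the tool's x, y, z in cm, a list of three; "turn": the turn about the tool's z in rad. In form: [{"linear": [x, y, z], "turn": turn}, ...]. A call has 1 to 12 rows; each row shifts and turns the pose as measured when the row begins, along the tool's axes as they then stand; what a row does not reach is not made up. A row lasts 1/10 s, in which the tool goes at most 50 mm and 8.59 degrees, less where a joint would pass 70% of its speed; a pose out of reach is approached as far as the arm can. A call with a gripper value outside its range is refused whole. OPENING is the opening, from 0 (shut) to 1 (fully open), set as the call begins (- or left out, the last holds). The fingers move at their own pace and stop on an object; FORCE is the grip in N (left out, the last holds). Time passes only in rows, so rows that do not move let the fingers close. It gives the time, the measured TCP pose, the force and the opening at its end, in the units of the state.
- ctrl.read_state(): the state, without advancing time (a new reading comes with each control period).
- ctrl.read_camera(name): name is "side" or "top"; returns the picture (400x640x3 uint8, red, green, blue); there is no depth.
- ctrl.get_calibration(name): a dict with "fx", "fy", "cx", "cy" (pixels), "camera_from_world" (4x4, takes a point from world to camera coordinates). Camera axes: x right, y down, z forward; pixel columns grow to the right and rows downward; lengths in m; the calibration is good to about 2 mm. A picture is of the moment at which its call begins. get_calibration takes no time and is no camera call.
- ctrl.finish_job(): hands the job in, once; it reports no verdict.
The state is a dict: "time_s": time; "joint_positions": joint angles; "qvel": joint speeds; "joint_torque": joint torques, N m; "position": TCP position; "tool_rot": TCP orientation; "force": force on the tool from outside, world axes, zero at the start; "ft_torque": the same for the moment, N m; "gripper_width": finger opening in m.
Only numpy, scipy, OpenCV 4.12 (cv2) and the standard library are available. Lean on these libraries where they do the work, as an engineer would, in place of code of your own. Each camera call takes 0.05 s, during which the arm holds its last target.

## Working session

There is one attempt and no reset: what is moved stays moved. The work goes in short steps, Python scripts to look and compute and a shell command to move; the robot and the scene stay as the last step left them, time stands still between calls to the robot, and variables do not carry over. Pictures are saved under pics/ and viewed, and the job is handed in when it is done.

```bash
ls; mkdir -p pics
python3 - <<'E'
from plant import ctrl
import cv2
for n in("side","top"):
    im=ctrl.read_camera(n); cv2.imwrite(f"pics/{n}0.png",im[:,:,::-1])
    c=ctrl.get_calibration(n); print(n,c)
print(ctrl.read_state())
E
```

```text
pics
side {'fx': 376.71880819358205, 'fy': 376.71880819358205, 'cx': 319.6112251712224, 'cy': 190.00999337422155, 'camera_from_world': array([[ 0.96430179, -0.26478775, -0.00308184, -0.52854148],
       [-0.16859376, -0.6049256 , -0.77822951,  0.16985673],
       [ 0.20420136,  0.75096769, -0.6279724 ,  0.72466998],
       [ 0.        ,  0.        ,  0.        ,  1.        ]])}
top {'fx': 382.05833074213274, 'fy': 382.05833074213274, 'cx': 318.8386189595585, 'cy': 203.96718468314887, 'camera_from_world': array([[ 0.00637445, -0.99994439, -0.00840141, -0.00467332],
       [-0.99131567, -0.00521544, -0.13140029,  0.5534786 ],
       [ 0.13134917,  0.00916606, -0.99129379,  0.74219753],
       [ 0.        ,  0.        ,  0.        ,  1.        ]])}
{'time_s': 0.1, 'joint_positions': array([-1.22739110e+00,  1.31068419e-01,  1.48918954e+00, -3.55558050e-05,
        1.52303940e+00, -8.53962593e-02]), 'qvel': array([-1.97083872e-04, -1.86260047e-03, -2.82286962e-03, -3.41777754e-05,
        1.60039857e-03,  4.74472917e-04]), 'joint_torque': array([ 1.62564461e-04, -5.61341250e+01, -4.93095410e+01,  7.69521086e-02,
        2.91850884e-02, -6.57478245e-05]), 'position': array([ 0.24929714, -0.5451662 ,  0.21769214]), 'tool_rot': array([-5.06092633e-04,  8.41362479e-01, -5.40470584e-01, -6.86068054e-04]), 'force': array([ 0.44036319, -0.31530188, -0.45973452]), 'ft_torque': array([ 0.02901441, -0.00359953, -0.01477596]), 'gripper_width': 0.09309949225460008}
```

View pics/side0.png

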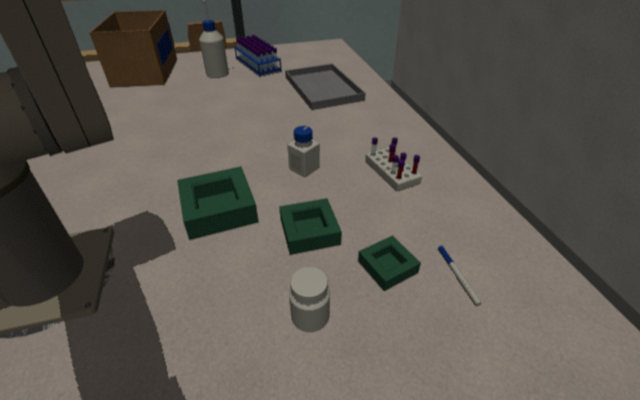

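View pics/top0.png

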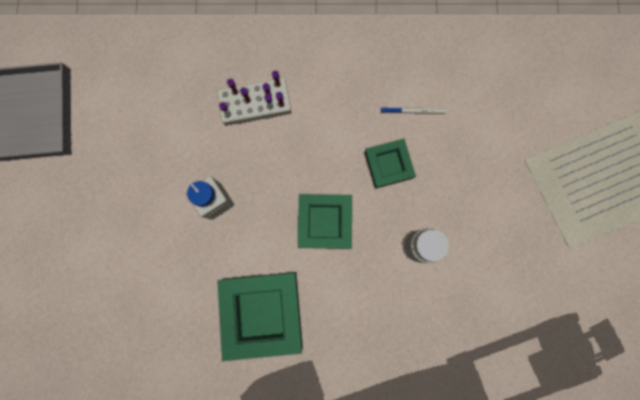

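The middle green block sits at top (325,221), with the jar at (205,197), the pot at (430,245), the rack at (254,100) and the pen at (413,110). Next I enlarge the crops.

Run:
```python
import cv2
a=cv2.imread("pics/top0.png")
cv2.imwrite("pics/cropA.png",cv2.resize(a[165:225,170:240],None,fx=9,fy=9,interpolation=cv2.INTER_CUBIC))
cv2.imwrite("pics/cropB.png",cv2.resize(a[185:257,285:365],None,fx=8,fy=8,interpolation=cv2.INTER_CUBIC))
a=cv2.imread("pics/side0.png")
cv2.imwrite("pics/cropC.png",cv2.resize(a[120:180,270:340],None,fx=9,fy=9,interpolation=cv2.INTER_CUBIC))
```

```text
(no output)
```

View pics/cropA.png

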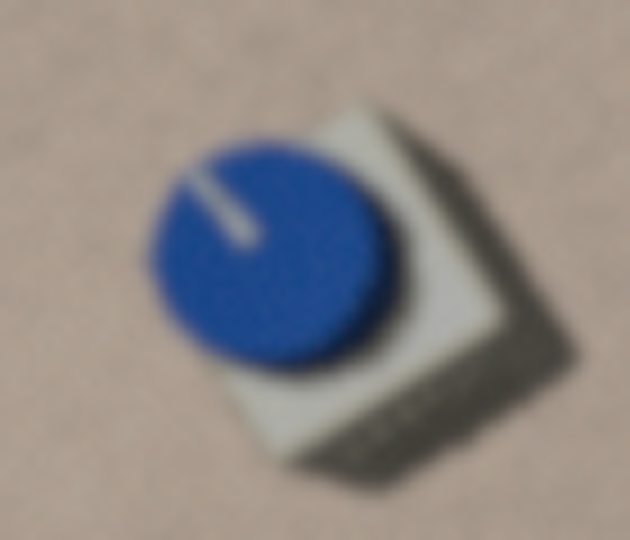

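View pics/cropB.png

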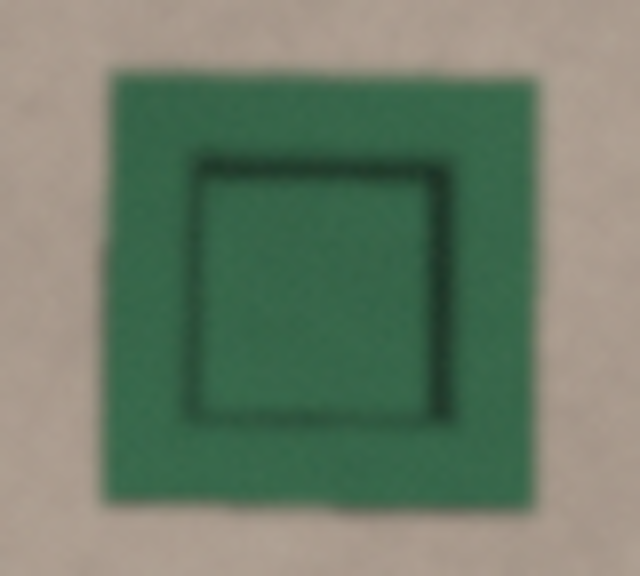

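View pics/cropC.png

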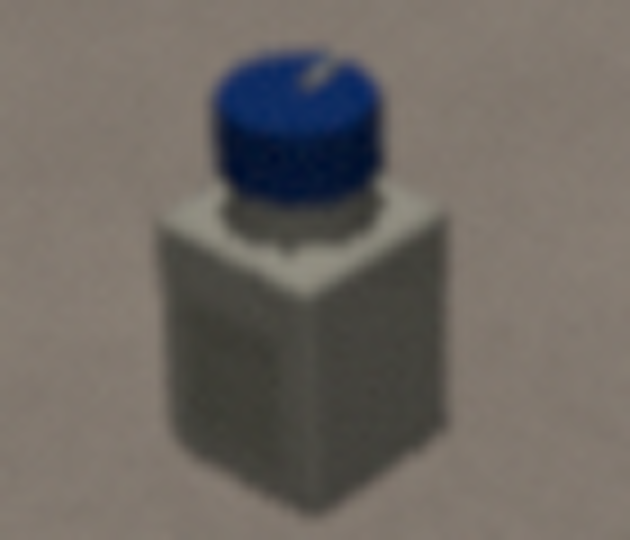

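Crop A shows three box-top corners at (370,100), (508,310) and (285,460), with the cap line pointing up-left from (245,240) to (195,170). Crop B gives the stand's top corners. Crop C gives box corners at about (158,222), (310,298), (447,212) for the top and (312,517) for the bottom. I fit the poses from these.

```bash
cat > h.py <<'E'
import numpy as np
from plant import ctrl
from scipy.optimize import least_squares
C={n:ctrl.get_calibration(n) for n in("side","top")}
def proj(n,P):
    c=C[n];P=np.atleast_2d(P);q=P@c["camera_from_world"][:3,:3].T+c["camera_from_world"][:3,3]
    return np.c_[c["fx"]*q[:,0]/q[:,2]+c["cx"],c["fy"]*q[:,1]/q[:,2]+c["cy"]]
def ray(n,uv,z):
    c=C[n];T=c["camera_from_world"];R=T[:3,:3];o=-R.T@T[:3,3]
    d=R.T@np.array([(uv[0]-c["cx"])/c["fx"],(uv[1]-c["cy"])/c["fy"],1]);return o+d*(z-o[2])/d[2]
def unc(pts,k,ox,oy):return (np.array(pts,float)+.5)/k-.5+[ox,oy]
def fit(n,uv,z,h,x0,idx=None):
    """square of half side h: corner k at angle yaw+45+90k; uv order given"""
    uv=np.array(uv)
    def f(p):
        k=np.arange(len(uv)); a=p[2]+np.pi/4-k*np.pi/2*1
        P=np.c_[p[0]+h*2**.5*np.cos(a),p[1]+h*2**.5*np.sin(a),np.full(len(uv),z)]
        return (proj(n,P)-uv).ravel()
    best=min((least_squares(f,[x0[0],x0[1],y]) for y in np.arange(4)*np.pi/2+.3),key=lambda r:r.cost)
    return best.x,best.cost,best.fun
def yawstate():
    from scipy.spatial.transform import Rotation as R
    s=ctrl.read_state();q=s["tool_rot"];m=R.from_quat(np.roll(q,-1)).as_matrix();return s,m
E
python3 - <<'E'
from h import *
np.set_printoptions(precision=4,suppress=True)
# clockwise in top image == clockwise in world? (image x=-y, image up=+x) yes
A=unc([(370,100),(508,310),(285,460)],9,170,165)
print([ray("top",a,.08) for a in A])
print("jar",fit("top",A,.08,.03,ray("top",A.mean(0),.08)))
B=unc([(110,72),(537,78),(535,510),(104,503)],8,285,185)
print("stand",fit("top",B,.04,.055,ray("top",B.mean(0),.04)))
W=unc([(192,153),(453,160),(452,422),(187,420)],8,285,185)
print("well",fit("top",W,.04,.0345,ray("top",W.mean(0),.04)),[np.linalg.norm(ray("top",W[i],.04)-ray("top",W[i-1],.04)) for i in range(4)])
D=unc([(447,212),(310,298),(158,222)],9,270,120)
print("jar side",fit("side",D,.08,.03,ray("side",D.mean(0),.08)))
cap=unc([(268,252)],9,170,165)[0]; print("cap",[ray("top",cap,z) for z in(.11,.114,.119)])
L=unc([(245,240),(195,170)],9,170,165);l=[ray("top",a,.117) for a in L];d=l[1]-l[0];print("line yaw",np.arctan2(d[1],d[0]))
for n,p in (("pot",(430,245)),):print(n,ray("top",p,.096))
# cap top ellipse in side: center
cs=unc([(300,95)],9,270,120)[0];print([ray("side",cs,z) for z in(.113,.116,.119)])
s,m=yawstate();print(m,s["position"])
E
```

```text
[array([0.6022, 0.2091, 0.08  ]), array([0.5565, 0.1774, 0.08  ]), array([0.5239, 0.2239, 0.08  ])]
jar (array([ 0.5634,  0.2174, -0.9657]), np.float64(2.460981782497397), array([-0.2756, -1.4987,  0.909 ,  0.327 , -0.6342,  1.1245]))
stand (array([ 0.5192, -0.0136,  6.276 ]), np.float64(0.5665238100027109), array([-0.2637, -0.1797,  0.3934, -0.2762,  0.5241,  0.1462, -0.6542,
        0.2761]))
well (array([ 0.5194, -0.0135, -0.0092]), np.float64(1.4941047969519843), array([-0.6485, -0.336 ,  0.7349, -0.7254,  0.5983,  0.6472, -0.6867,
        0.374 ])) [np.float64(0.06756188057018367), np.float64(0.0661976317975714), np.float64(0.06621990514206466), np.float64(0.0664297275845733)]
jar side (array([ 0.5644,  0.2144, -0.9808]), np.float64(0.6092800142150336), array([ 0.7929, -0.2517, -0.076 ,  0.121 , -0.711 ,  0.0226]))
cap [array([0.564 , 0.2199, 0.11  ]), array([0.5633, 0.2185, 0.114 ]), array([0.5625, 0.2169, 0.119 ])]
line yaw 0.6487364530341853
pot [ 0.4701 -0.2082  0.096 ]
[array([0.5668, 0.2239, 0.113 ]), array([0.5657, 0.2188, 0.116 ]), array([0.5645, 0.2137, 0.119 ])]
[[ 0.4158 -0.9095 -0.0006]
 [-0.9095 -0.4158  0.0016]
 [-0.0017 -0.0001 -1.    ]] [ 0.2493 -0.5452  0.2177]
```

```bash
cat >> h.py <<'E'
def go(x,y,z=None,psi=None):
    s,m=yawstate();p=s["position"];t=np.array([x,y,p[2] if z is None else z])
    cur=np.arctan2(m[1,0],m[0,0]);print("t",round(s["time_s"],2),"pos",p.round(4),"psi",round(cur,4),"zax",m[:,2].round(4),"w",round(s["gripper_width"],4),"q6",round(s["joint_positions"][5],3),"F",s["force"].round(2),"T",s["ft_torque"].round(3))
    print("tool cm",(m.T@(t-p)*100).round(2),"turn",None if psi is None else round(cur-psi,4))
E
python3 -c "
from h import *
go(.564,.216,.22,.598)"; python3 -m crank '[{"linear":[0,0,0],"turn":0}]' 1 20
```

```text
t 0.1 pos [ 0.2493 -0.5452  0.2177] psi -1.142 zax [-6.0e-04  1.6e-03 -1.0e+00] w 0.0931 q6 -0.085 F [ 0.44 -0.32 -0.46] T [ 0.029 -0.004 -0.015]
tool cm [-56.14 -60.27  -0.13] turn -1.74
time_s: 0.2
position: [0.2492, -0.5449, 0.2172]
tool_rot: [-0.001, 0.841, -0.54, -0.001]
force: [-0.2, -0.7, 0.3]
gripper_width: 0.0933
```

```bash
python3 -m crank '[{"linear":[-3.3,-3.5,-0.1],"turn":0},{"linear":[-3.3,-3.5,-0.1],"turn":0},{"linear":[-3.3,-3.5,-0.1],"turn":0},{"linear":[-3.3,-3.5,-0.1],"turn":0},{"linear":[-3.3,-3.5,0],"turn":0},{"linear":[-3.3,-3.5,0],"turn":0},{"linear":[-3.3,-3.5,0],"turn":0},{"linear":[-3.3,-3.5,0],"turn":0},{"linear":[-3.3,-3.5,0],"turn":0},{"linear":[-3.3,-3.5,0],"turn":0},{"linear":[-3.3,-3.5,0],"turn":0},{"linear":[-3.3,-3.5,0],"turn":0}]'
python3 -c "
from h import *
go(.564,.216,.22,.598)"
```

```text
time_s: 1.4
position: [0.4704, 0.0057, 0.2191]
tool_rot: [-0.002, 0.838, -0.545, -0.003]
force: [1.7, 0.1, 0.6]
gripper_width: 0.0928
t 1.4 pos [0.4704 0.0057 0.2191] psi -1.1532 zax [-0.0017  0.0067 -1.    ] w 0.0928 q6 1.051 F [1.67 0.05 0.61] T [-0.017 -0.013 -0.057]
tool cm [-15.43 -17.08   0.04] turn -1.7512
```

```bash
python3 -m crank '[{"linear":[-3.3,-3.6,0],"turn":0},{"linear":[-3.3,-3.6,0],"turn":0},{"linear":[-3.2,-3.5,0],"turn":0},{"linear":[-3.2,-3.5,0],"turn":0},{"linear":[-2.2,-2.6,0],"turn":0},{"linear":[0,0,0],"turn":-0.149},{"linear":[0,0,0],"turn":-0.149},{"linear":[0,0,0],"turn":-0.149},{"linear":[0,0,0],"turn":-0.149},{"linear":[0,0,0],"turn":-0.149},{"linear":[0,0,0],"turn":-0.149},{"linear":[0,0,0],"turn":-0.149}]'
python3 -c "
from h import *
go(.564,.216,.22,.598)"
python3 -m crank '[{"linear":[0,0,0],"turn":-0.149},{"linear":[0,0,0],"turn":-0.149},{"linear":[0,0,0],"turn":-0.149},{"linear":[0,0,0],"turn":-0.149},{"linear":[0,0,0],"turn":-0.149}]'
python3 - <<'E'
from h import *
import cv2
go(.564,.216,.15,.598)
im=ctrl.read_camera("side")[:,:,::-1]
cv2.imwrite("pics/s1.png",cv2.resize(im[40:200,220:420],None,fx=3.7,fy=3.7,interpolation=cv2.INTER_CUBIC))
E
```

```text
time_s: 2.6
position: [0.5616, 0.2295, 0.2144]
tool_rot: [-0.003, 0.999, -0.048, -0.004]
force: [-0.4, 0.1, -0.1]
gripper_width: 0.0929
t 2.6 pos [0.5616 0.2295 0.2144] psi -0.0958 zax [-0.0084  0.0054 -1.    ] w 0.0929 q6 0.394 F [-0.39  0.09 -0.07] T [-0.031 -0.075  0.012]
tool cm [ 0.36  1.32 -0.57] turn -0.6938
time_s: 3.1
position: [0.5605, 0.2292, 0.2123]
tool_rot: [-0.004, 0.947, 0.321, -0.005]
force: [-0.3, -0.3, -0.5]
gripper_width: 0.0927
t 3.1 pos [0.5605 0.2292 0.2123] psi 0.6542 zax [-0.0118  0.0044 -0.9999] w 0.0927 q6 -0.356 F [-0.34 -0.34 -0.49] T [ 0.025 -0.123  0.086]
tool cm [-0.48  1.33  6.22] turn 0.0562
```

View pics/s1.png

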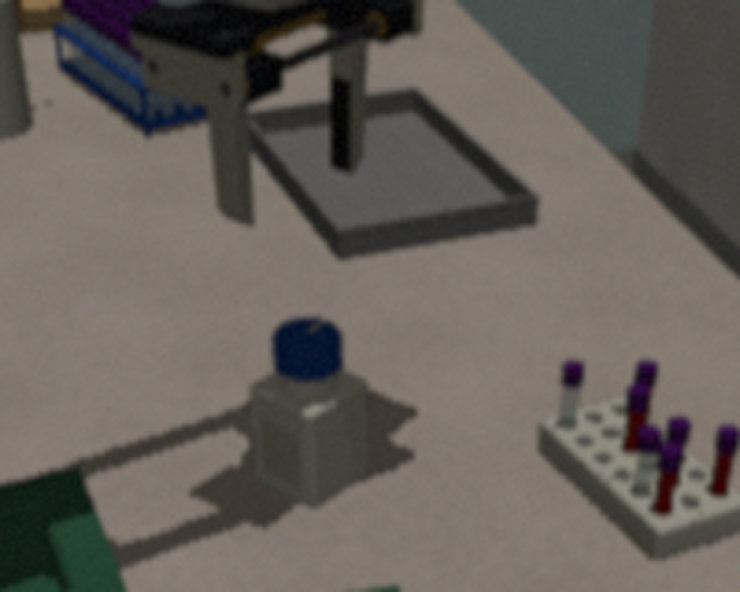

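The arm sags a little with each row, about 0.4 mm down and 0.0004 rad of tilt. I'll therefore combine motions and keep rows few. In the picture the fingers open along a jar side direction, and the jar is untouched.

```bash
python3 -m crank '[{"linear":[-0.5,1.3,3.5],"turn":0.05},{"linear":[0,0.1,3.5],"turn":0}]'
python3 - <<'E'
from h import *
go(.564,.216,.046,.598)
E
```

```text
time_s: 3.35
position: [0.5683, 0.2166, 0.147]
tool_rot: [-0.004, 0.954, 0.3, 0.001]
force: [-0.3, 0.3, -0.2]
gripper_width: 0.0929
t 3.35 pos [0.5683 0.2166 0.147 ] psi 0.6087 zax [-0.0011  0.0074 -1.    ] w 0.0929 q6 -0.335 F [-0.35  0.3  -0.25] T [-0.023 -0.127 -0.011]
tool cm [-0.42 -0.13 10.1 ] turn 0.0107
```

```bash
python3 -m crank '[{"linear":[-0.4,-0.1,3],"turn":0.01},{"linear":[0,0,3],"turn":0}]'
python3 -c "
from h import *
go(.564,.216,.046,.598)"
```

```text
time_s: 3.55
position: [0.5644, 0.2151, 0.0846]
tool_rot: [-0.004, 0.957, 0.291, 0.001]
force: [0.5, 0.6, 0.6]
gripper_width: 0.0927
t 3.55 pos [0.5644 0.2151 0.0846] psi 0.5905 zax [-5.0e-04  7.6e-03 -1.0e+00] w 0.0927 q6 -0.318 F [0.49 0.64 0.6 ] T [-0.018 -0.122  0.056]
tool cm [ 0.   -0.08  3.86] turn -0.0075
```

```bash
python3 -m crank '[{"linear":[0,-0.1,2.5],"turn":-0.01},{"linear":[0,0,1.2],"turn":0},{"linear":[0,0,0],"turn":0},{"linear":[0,0,-0.03],"turn":0},{"linear":[0,0,-0.03],"turn":0}]' 0.5 35
python3 -c "
from h import *
go(.564,.216,.046,.598)"
```

```text
time_s: 4.05
position: [0.5607, 0.2152, 0.0427]
tool_rot: [-0.004, 0.957, 0.291, -0.003]
force: [0.5, 0.0, -3.2]
gripper_width: 0.0602
t 4.05 pos [0.5607 0.2152 0.0427] psi 0.5899 zax [-0.0076  0.0057 -1.    ] w 0.0602 q6 -0.316 F [ 0.48  0.   -3.18] T [-0.03  -0.178  0.009]
tool cm [ 0.32  0.12 -0.34] turn -0.0081
```

```bash
python3 -m crank '[{"linear":[0,0,-3],"turn":0},{"linear":[0,0,-3],"turn":0},{"linear":[-1,1,-3],"turn":0}]' 0 40
python3 -c "
from h import *
go(.519,-.0135,.13,-.008)"
```

```text
time_s: 4.35
position: [0.5553, 0.2008, 0.1319]
tool_rot: [-0.004, 0.957, 0.291, -0.007]
force: [0.5, -0.5, -3.4]
gripper_width: 0.0598
t 4.35 pos [0.5553 0.2008 0.1319] psi 0.5897 zax [-0.0158  0.0038 -0.9999] w 0.0598 q6 -0.336 F [ 0.5  -0.51 -3.38] T [-0.042 -0.15   0.012]
tool cm [-14.93  15.8    0.17] turn 0.5977
```

```bash
python3 -m crank '[{"linear":[-3.0,3.2,-0.1],"turn":0.149},{"linear":[-2.5,3.6,-0.1],"turn":0.149},{"linear":[-1.9,3.9,-0.1],"turn":0.149},{"linear":[-1.3,4.1,-0.1],"turn":0.149}]'
python3 - <<'E'
from h import *
import cv2
go(.519,-.0135,.13,-.008)
E
```

```text
time_s: 4.75
position: [0.5316, 0.0289, 0.1478]
tool_rot: [-0.003, 1.0, -0.006, 0.001]
force: [0.1, -0.9, -3.9]
gripper_width: 0.0601
t 4.75 pos [0.5316 0.0289 0.1478] psi -0.0121 zax [ 0.0027  0.0068 -1.    ] w 0.0601 q6 -0.036 F [ 0.13 -0.86 -3.92] T [-0.042 -0.122  0.022]
tool cm [-1.21  4.27  1.75] turn -0.0041
```

```bash
python3 -m crank '[{"linear":[-1.1,3.6,0.4],"turn":0},{"linear":[-0.1,0.3,0],"turn":0}]'
python3 - <<'E'
from h import *
import cv2
go(.519,-.0135,.13,-.008)
im=ctrl.read_camera("side")[:,:,::-1]; cv2.imwrite("pics/s2.png",im)
cv2.imwrite("pics/s2c.png",cv2.resize(im[110:260,240:380],None,fx=4,fy=4,interpolation=cv2.INTER_CUBIC))
im=ctrl.read_camera("top")[:,:,::-1]; cv2.imwrite("pics/t2.png",im)
go(.519,-.0135,.13,-.008)
E
```

```text
time_s: 4.95
position: [0.5188, -0.0159, 0.1465]
tool_rot: [-0.002, 1.0, -0.011, 0.003]
force: [0.4, 1.5, -3.6]
gripper_width: 0.06
t 4.95 pos [ 0.5188 -0.0159  0.1465] psi -0.0228 zax [ 0.0066  0.0042 -1.    ] w 0.06 q6 -0.111 F [ 0.43  1.5  -3.56] T [ 0.017 -0.096 -0.018]
tool cm [ 0.   -0.23  1.65] turn -0.0148
t 5.05 pos [ 0.5203 -0.0132  0.1472] psi -0.0212 zax [ 0.0086  0.0056 -0.9999] w 0.0604 q6 -0.109 F [ 0.58  0.09 -3.93] T [-0.001 -0.08  -0.003]
tool cm [-0.14  0.04  1.72] turn -0.0132
```

View pics/s2c.png

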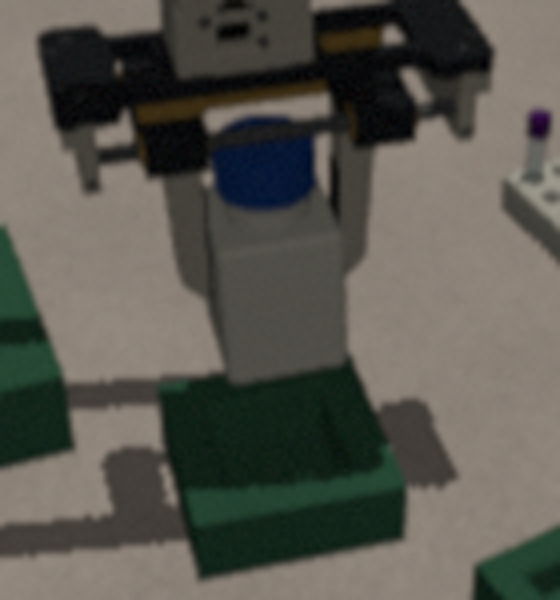

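View pics/t2.png

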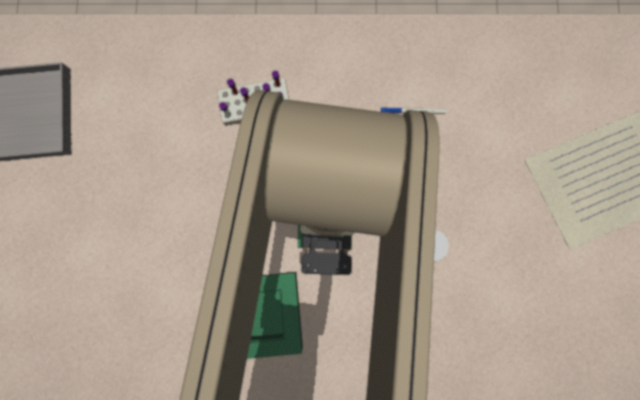

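The side view shows the jar hanging upright above the well, with front-face bottom corners at about (232,385) and (347,360) in the crop and top corners at (215,250) and (341,232). I compare these with the predicted projection.

Run:
```python
from h import *
np.set_printoptions(precision=4,suppress=True)
uv=unc([(232,385),(347,360),(341,232),(215,250)],4,240,110)
p=np.array([.5195,-.0145,.147]);psi=-.022
def f(v):
    y=psi+v[3]; R=np.array([[np.cos(y),-np.sin(y)],[np.sin(y),np.cos(y)]])
    pts=[]
    for sx,h in((-1,0),(1,0),(1,.08),(-1,.08)):
        q=R@[sx*.03,-.03]; pts.append([v[0]+q[0],v[1]+q[1],v[2]+h])
    return (proj("side",pts)-uv).ravel()
r=least_squares(f,[.52,-.014,.104,0]);print(r.x,r.fun)
for z in (.1043,):
    r=least_squares(lambda v:f([v[0],v[1],z,v[2]]),[.52,-.014,0]);print(r.x,r.fun)
# same-camera stand top corners from s2
for c in ((195,490),(408,455)):
    print(ray("side",unc([c],4,240,110)[0],.04))
```

```text
[ 0.5217 -0.0015  0.0974  0.0354] [-1.3325 -0.3947 -0.8435  0.2873  0.9476 -0.3836  1.0846  0.4812]
[ 0.5196 -0.01    0.0411] [-1.5222 -0.0561 -0.6382  0.4265  1.1724 -0.7528  0.8505  0.3005]
[ 0.4708 -0.043   0.04  ]
[ 0.5826 -0.0476  0.04  ]
```

Run:
```python
import cv2
im=cv2.imread("pics/s2.png")
cv2.imwrite("pics/s2d.png",cv2.resize(im[155:255,275:350],None,fx=8,fy=8,interpolation=cv2.INTER_CUBIC)[:600*8//8+200])
cv2.imwrite("pics/s2e.png",cv2.resize(cv2.convertScaleAbs(im[140:215,280:340],alpha=1.5),None,fx=8,fy=8,interpolation=cv2.INTER_CUBIC))
```

```text
(no output)
```

View pics/s2e.png

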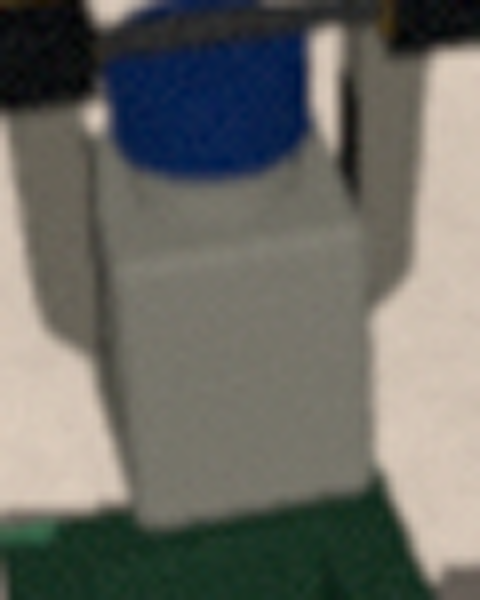

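View pics/s2d.png

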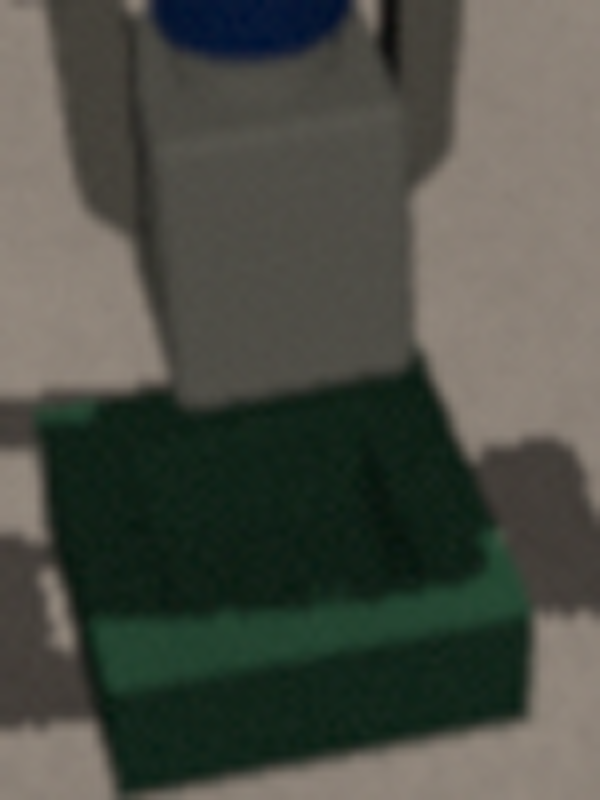

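The enlargement gives jar face corners at (115,268), (362,232), (372,490) and (140,527) in crop e. The stand's top corners are at (108,693), (528,612) and (37,410) in crop d.

Run:
```python
from h import *
np.set_printoptions(precision=4,suppress=True)
uv=unc([(140,527),(372,490),(362,232),(115,268)],8,280,140)
def f(v):
    y=v[3]; R=np.array([[np.cos(y),-np.sin(y)],[np.sin(y),np.cos(y)]])
    pts=[]
    for sx,h in((-1,0),(1,0),(1,.08),(-1,.08)):
        q=R@[sx*.03,-.03]; pts.append([v[0]+q[0],v[1]+q[1],v[2]+h])
    return (proj("side",pts)-uv).ravel()
r=least_squares(f,[.52,-.014,.104,0]);print(r.x,r.fun)
r=least_squares(lambda v:f([v[0],v[1],.1043,v[2]]),[.52,-.014,0]);print(r.x,r.fun)
for c in ((108,693),(528,612),(37,410)): print(ray("side",unc([c],8,275,155)[0],.04))
S=unc([(528,612),(108,693),(37,410)],8,275,155)
print(fit("side",S,.04,.055,[.52,-.0135]))
```

```text
[ 0.5248  0.0071  0.0888 -0.0279] [-0.7681 -0.0278 -0.7049 -0.1101  0.8194  0.043   0.5585  0.0849]
[ 0.52   -0.0118 -0.0164] [-1.2037  0.6941 -0.2349  0.2205  1.3334 -0.7485  0.0239 -0.3361]
[ 0.4651 -0.0674  0.04  ]
[ 0.5736 -0.0684  0.04  ]
[0.4677 0.0417 0.04  ]
(array([ 0.5208, -0.0132,  4.6913]), np.float64(0.40864354076700704), array([ 0.6504,  0.2268, -0.2499, -0.0719, -0.4262, -0.306 ]))
```

```bash
python3 -m crank '[{"linear":[0,0.05,3.0],"turn":-0.01},{"linear":[0,0,2.0],"turn":0}]'
python3 - <<'E'
from h import *
import cv2
go(.520,-.0138,.083,-.013)
E
```

```text
time_s: 5.25
position: [0.5251, -0.0121, 0.1016]
tool_rot: [-0.003, 1.0, -0.005, 0.009]
force: [-0.1, -0.1, -4.3]
gripper_width: 0.0601
t 5.25 pos [ 0.5251 -0.0121  0.1016] psi -0.01 zax [ 0.0185  0.0056 -0.9998] w 0.0601 q6 -0.119 F [-0.06 -0.05 -4.32] T [-0.028 -0.011  0.039]
tool cm [-0.54  0.19  1.85] turn 0.003
```

```bash
python3 -m crank '[{"linear":[-0.55,0.15,0.8],"turn":0},{"linear":[0,0,0],"turn":0}]'
python3 - <<'E'
from h import *
go(.520,-.0138,.083,-.013)
E
```

```text
time_s: 5.45
position: [0.5182, -0.011, 0.0913]
tool_rot: [-0.003, 1.0, -0.004, 0.007]
force: [0.9, -0.1, -3.2]
gripper_width: 0.0602
t 5.45 pos [ 0.5182 -0.011   0.0913] psi -0.0072 zax [ 0.0147  0.0069 -0.9999] w 0.0602 q6 -0.122 F [ 0.89 -0.11 -3.25] T [-0.028 -0.05  -0.022]
tool cm [0.17 0.29 0.83] turn 0.0058
```

```bash
python3 -m crank '[{"linear":[0.15,0.3,0.3],"turn":0.0},{"linear":[0,0,0],"turn":0}]'
python3 - <<'E'
from h import *
import cv2
go(.520,-.0138,.083,-.013)
im=ctrl.read_camera("side")[:,:,::-1]
go(.520,-.0138,.083,-.013)
cv2.imwrite("pics/s3.png",cv2.resize(cv2.convertScaleAbs(im[165:260,275:350],alpha=1.6),None,fx=6,fy=6,interpolation=cv2.INTER_CUBIC))
E
```

```text
time_s: 5.65
position: [0.5207, -0.013, 0.0898]
tool_rot: [-0.003, 1.0, -0.003, 0.008]
force: [-0.1, -0.7, -3.5]
gripper_width: 0.0604
t 5.65 pos [ 0.5207 -0.013   0.0898] psi -0.0053 zax [ 0.0164  0.0069 -0.9998] w 0.0604 q6 -0.128 F [-0.11 -0.73 -3.49] T [ 0.024 -0.053  0.032]
tool cm [-0.08  0.09  0.68] turn 0.0077
t 5.7 pos [ 0.5211 -0.0129  0.0903] psi -0.0054 zax [ 0.0172  0.007  -0.9998] w 0.0601 q6 -0.127 F [ 0.83 -0.21 -3.65] T [ 0.014 -0.097 -0.045]
tool cm [-0.12  0.1   0.72] turn 0.0076
```

View pics/s3.png

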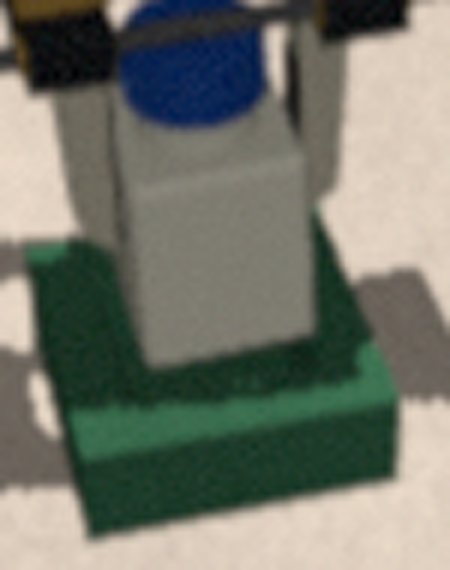

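Jar front bottom corners read (150,366) and (315,330). Stand front corners read (83,460) and (398,398).

Run:
```python
from h import *
for z in(.0475,): 
  a,b=[ray("side",unc([c],6,275,165)[0],z) for c in((150,366),(315,330))]; print(a,b,(a+b)/2,np.linalg.norm(a-b))
a,b=[ray("side",unc([c],6,275,165)[0],.04) for c in((83,460),(398,398))]; print(a,b,(a+b)/2)
```

```text
[ 0.4954685  -0.03818877  0.0475    ] [ 0.55439103 -0.036166    0.0475    ] [ 0.52492977 -0.03717738  0.0475    ] 0.05895724450210073
[ 0.46576815 -0.06772347  0.04      ] [ 0.57441383 -0.06819493  0.04      ] [ 0.52009099 -0.0679592   0.04      ]
```

Run:
```python
from h import *
np.set_printoptions(precision=4,suppress=True)
def F(uv,b,h,dz):
    def f(v):
        y=v[2]; pts=[]
        for sx,hh in((-1,dz),(1,dz),(1,.08),(-1,.08)):
            x,yy=sx*h,-h; k=hh-.0427
            pts.append([v[0]+np.cos(y)*x-np.sin(y)*yy+v[3]*-k,v[1]+np.sin(y)*x+np.cos(y)*yy,b+hh])
        return (proj("side",pts)-uv).ravel()
    r=least_squares(f,[.52,-.014,0,0]);print(h,r.x,r.cost,r.fun)
for h,dz in((.03,0),(.0285,.0015),(.028,.002)):
    F(unc([(150,366),(315,330),(301,153),(137,192)],6,275,165),.0473,h,dz)
    F(unc([(140,527),(372,490),(362,232),(115,268)],8,280,140),.1043,h,dz)
```

```text
0.03 [ 0.5207 -0.0078  0.0783  0.0437] 1.7085402830662928 [-0.0001  0.7282  0.1015 -0.2303  1.0974 -0.4754 -1.1672 -0.1757]
0.03 [ 0.52   -0.0119 -0.0166  0.0369] 1.0512421678101262 [-0.4048  0.5616  0.5406  0.0945  0.6142 -0.617  -0.7232 -0.2025]
0.0285 [ 0.5211 -0.0101  0.061   0.0424] 0.5751766133444625 [ 0.5319  0.1866 -0.5357 -0.1199  0.4882  0.1326 -0.4843 -0.202 ]
0.0285 [ 0.5201 -0.0144 -0.0324  0.0356] 0.061101238130812384 [ 0.2036  0.0588 -0.1746  0.1333 -0.0795 -0.0337  0.0491 -0.1386]
0.028 [ 0.5212 -0.0109  0.0556  0.042 ] 0.6885110829271401 [ 0.7139  0.0111 -0.7525 -0.09    0.281   0.329  -0.2519 -0.2057]
0.028 [ 0.5202 -0.0152 -0.0373  0.0352] 0.3016535790347651 [ 0.4106 -0.1029 -0.4169  0.1381 -0.3143  0.1533  0.3108 -0.1113]
```

```bash
python3 -m crank '[{"linear":[-0.3,0.25,0.6],"turn":0.005},{"linear":[0,0.05,0.3],"turn":0}]'
python3 - <<'E'
from h import *
go(.519,-.0145,.083,-.013)
E
```

```text
time_s: 5.9
position: [0.5195, -0.016, 0.0825]
tool_rot: [-0.003, 1.0, -0.005, 0.01]
force: [0.4, 0.1, -4.2]
gripper_width: 0.0602
t 5.9 pos [ 0.5195 -0.016   0.0825] psi -0.0106 zax [ 0.0204  0.0067 -0.9998] w 0.0602 q6 -0.129 F [ 0.41  0.07 -4.24] T [-0.037 -0.084 -0.019]
tool cm [-0.05 -0.15 -0.05] turn 0.0024
```

```bash
python3 -m crank '[{"linear":[-0.1,-0.1,0.5],"turn":0},{"linear":[-0.1,0,0.5],"turn":0}]'
python3 - <<'E'
from h import *
go(.519,-.0145,.052,-.013)
E
```

```text
time_s: 6.1
position: [0.5205, -0.016, 0.0789]
tool_rot: [-0.003, 1.0, -0.005, 0.013]
force: [-21.1, 3.1, 56.8]
gripper_width: 0.0599
t 6.1 pos [ 0.5205 -0.016   0.0789] psi -0.0109 zax [ 0.0258  0.005  -0.9997] w 0.0599 q6 -0.127 F [-21.07   3.13  56.85] T [0.594 2.828 0.172]
tool cm [-0.22 -0.13  2.69] turn 0.0021
```

```bash
python3 -m crank '[{"linear":[-0.25,-0.05,-0.3],"turn":0},{"linear":[-0.1,0,0],"turn":0}]'
python3 - <<'E'
from h import *
go(.518,-.0145,.052,-.013)
E
```

```text
time_s: 6.3
position: [0.5183, -0.0157, 0.0841]
tool_rot: [-0.002, 1.0, -0.006, 0.015]
force: [0.2, 0.4, -3.4]
gripper_width: 0.0597
t 6.3 pos [ 0.5183 -0.0157  0.0841] psi -0.0112 zax [ 0.0297  0.0045 -0.9995] w 0.0597 q6 -0.127 F [ 0.2   0.44 -3.37] T [-0.06  -0.13  -0.014]
tool cm [-0.13 -0.11  3.21] turn 0.0018
```

```bash
python3 -m crank '[{"linear":[-0.2,-0.1,0.5],"turn":0},{"linear":[-0.1,0,0.4],"turn":0}]'
python3 - <<'E'
from h import *
go(.517,-.0145,.052,-.013)
E
```

```text
time_s: 6.5
position: [0.5164, -0.0147, 0.0747]
tool_rot: [-0.002, 1.0, -0.006, 0.016]
force: [3.9, 0.9, -1.2]
gripper_width: 0.0597
t 6.5 pos [ 0.5164 -0.0147  0.0747] psi -0.0115 zax [ 0.0323  0.0044 -0.9995] w 0.0597 q6 -0.126 F [ 3.89  0.89 -1.2 ] T [-0.069 -0.796  0.002]
tool cm [-0.02 -0.01  2.27] turn 0.0015
```

```bash
python3 -m crank '[{"linear":[0.05,0,0.5],"turn":0},{"linear":[0.05,0,0.5],"turn":0}]'
python3 - <<'E'
from h import *
go(.517,-.0145,.052,-.013)
E
```

```text
time_s: 6.7
position: [0.517, -0.0145, 0.0627]
tool_rot: [-0.002, 1.0, -0.006, 0.015]
force: [0.5, 0.3, -3.4]
gripper_width: 0.0603
t 6.7 pos [ 0.517  -0.0145  0.0627] psi -0.0115 zax [ 0.0309  0.0046 -0.9995] w 0.0603 q6 -0.125 F [ 0.54  0.33 -3.45] T [-0.121 -0.328  0.012]
tool cm [-0.04  0.    1.07] turn 0.0015
```

```bash
python3 -m crank '[{"linear":[0,0,0.4],"turn":0},{"linear":[0,0,0.3],"turn":0}]'
python3 - <<'E'
from h import *
go(.517,-.0145,.052,-.013)
E
```

```text
time_s: 6.9
position: [0.5174, -0.0145, 0.0543]
tool_rot: [-0.002, 1.0, -0.006, 0.015]
force: [2.5, -0.2, -2.5]
gripper_width: 0.0598
t 6.9 pos [ 0.5174 -0.0145  0.0543] psi -0.0115 zax [ 0.0307  0.0047 -0.9995] w 0.0598 q6 -0.125 F [ 2.51 -0.21 -2.47] T [-0.036 -0.463  0.009]
tool cm [-0.05  0.01  0.22] turn 0.0015
```

```bash
python3 -m crank '[{"linear":[0,0,0.2],"turn":0},{"linear":[0,0,0.05],"turn":0}]'
python3 - <<'E'
from h import *
go(.517,-.0145,.052,-.013)
E
```

```text
time_s: 7.1
position: [0.5175, -0.0145, 0.051]
tool_rot: [-0.002, 1.0, -0.006, 0.015]
force: [2.0, 0.4, -1.5]
gripper_width: 0.0603
t 7.1 pos [ 0.5175 -0.0145  0.051 ] psi -0.0115 zax [ 0.0304  0.0047 -0.9995] w 0.0603 q6 -0.126 F [ 1.95  0.43 -1.55] T [ 0.    -0.397 -0.023]
tool cm [-0.05  0.   -0.1 ] turn 0.0015
```

```bash
python3 -m crank '[{"linear":[0,0,0],"turn":0},{"linear":[0,0,-0.05],"turn":0},{"linear":[0,0,-2.5],"turn":-0.05},{"linear":[0,0,-3],"turn":-0.149},{"linear":[0,0,-2],"turn":-0.149}]' 1
python3 - <<'E'
from h import *
import cv2
go(.519,-.0135,.12,2.4)
im=ctrl.read_camera("side")[:,:,::-1]
cv2.imwrite("pics/s4.png",cv2.resize(cv2.convertScaleAbs(im[125:265,250:400],alpha=1.6),None,fx=4,fy=4,interpolation=cv2.INTER_CUBIC))
E
```

```text
time_s: 7.6
position: [0.5112, -0.0144, 0.1254]
tool_rot: [-0.001, 0.985, 0.171, 0.011]
force: [0.9, -0.9, 0.2]
gripper_width: 0.0917
t 7.6 pos [ 0.5112 -0.0144  0.1254] psi 0.3437 zax [ 0.0205  0.0058 -0.9998] w 0.0917 q6 -0.481 F [ 0.88 -0.92  0.24] T [-0.032 -0.095  0.016]
tool cm [0.75 0.18 0.55] turn -2.0563
```

View pics/s4.png

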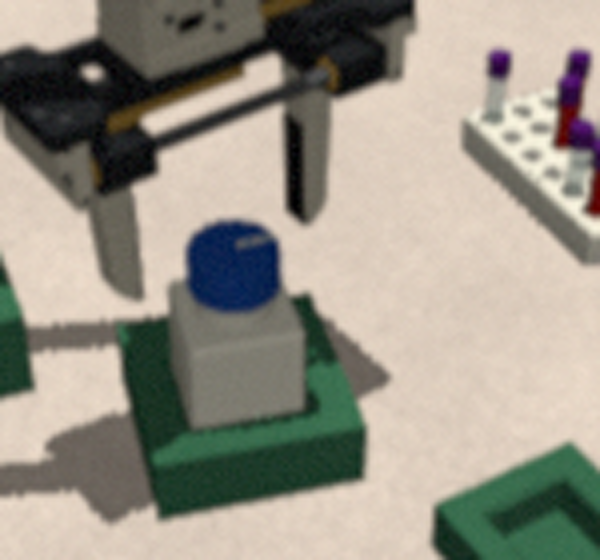

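The jar is seated in the well, with the cap line visible on top at about (252,241). I check the cap-top centre at (234,238).

Run:
```python
from h import *
for c in((234,240),):
  for z in(.123,.1265,.13): print(ray("side",unc([c],4,250,125)[0],z))
# expected top-front box corners if seated, z=.088
print((proj("side",[[.519-.0285,-.0135-.0285,.088],[.519+.0285,-.0135-.0285,.088],[.519,-.0135,.1265]])-[250,125]+.5)*4-.5)
```

```text
[ 0.52325779 -0.00555626  0.123     ]
[ 0.52225215 -0.00991279  0.1265    ]
[ 0.52124651 -0.01426932  0.13      ]
[[188.67514221 351.54915189]
 [300.57538707 330.83532101]
 [229.34645641 245.42966997]]
```

```bash
python3 -m crank '[{"linear":[0.6,0.2,0],"turn":-0.149},{"linear":[0,0,0],"turn":-0.149},{"linear":[0,0,0],"turn":-0.149},{"linear":[0,0,0],"turn":-0.149},{"linear":[0,0,0],"turn":-0.149},{"linear":[0,0,0],"turn":-0.149},{"linear":[0,0,0],"turn":-0.149},{"linear":[0,0,0],"turn":-0.149},{"linear":[0,0,0],"turn":-0.149},{"linear":[0,0,0],"turn":-0.149}]'
python3 - <<'E'
from h import *
go(.519,-.0137,.099,2.4)
E
```

```text
time_s: 8.65
position: [0.5197, -0.0147, 0.1311]
tool_rot: [0.009, 0.605, 0.796, 0.01]
force: [-0.3, -0.6, -0.4]
gripper_width: 0.0927
t 8.65 pos [ 0.5197 -0.0147  0.1311] psi 1.8408 zax [ 0.0271  0.0045 -0.9996] w 0.0927 q6 -1.975 F [-0.35 -0.64 -0.41] T [ 0.06  -0.148  0.033]
tool cm [ 0.12 -0.13  3.21] turn -0.5592
```

```bash
python3 -m crank '[{"linear":[0.1,-0.1,0.5],"turn":-0.14},{"linear":[0,0,0.7],"turn":-0.14},{"linear":[0,0,0.7],"turn":-0.14},{"linear":[0,0,0.6],"turn":-0.12}]'
python3 - <<'E'
from h import *
go(.519,-.0137,.099,2.4)
E
```

```text
time_s: 9.05
position: [0.5192, -0.0139, 0.106]
tool_rot: [0.012, 0.364, 0.931, 0.007]
force: [-0.6, 0.4, -0.3]
gripper_width: 0.0932
t 9.05 pos [ 0.5192 -0.0139  0.106 ] psi 2.3965 zax [ 0.0282  0.0041 -0.9996] w 0.0932 q6 -2.53 F [-0.62  0.41 -0.31] T [ 0.146 -0.085  0.015]
tool cm [ 0.04 -0.01  0.7 ] turn -0.0035
```

```bash
python3 -m crank '[{"linear":[0,0,0.6],"turn":0},{"linear":[0,0,0],"turn":0},{"linear":[0,0,0],"turn":0},{"linear":[0,0,0],"turn":0}]' 0.2 28
python3 - <<'E'
from h import *
import cv2
go(.519,-.0137,.099,2.4)
im=ctrl.read_camera("side")[:,:,::-1]
cv2.imwrite("pics/s5.png",cv2.resize(cv2.convertScaleAbs(im[125:265,250:400],alpha=1.6),None,fx=4,fy=4,interpolation=cv2.INTER_CUBIC))
E
```

```text
time_s: 9.45
position: [0.5183, -0.0138, 0.0985]
tool_rot: [0.011, 0.369, 0.93, 0.007]
force: [-0.0, -1.2, 1.1]
gripper_width: 0.0655
t 9.45 pos [ 0.5183 -0.0138  0.0985] psi 2.3864 zax [ 0.0259  0.0044 -0.9997] w 0.0655 q6 -2.52 F [-0.01 -1.15  1.11] T [ 0.091 -0.134  0.006]
tool cm [-0.05  0.06 -0.04] turn -0.0136
```

View pics/s5.png

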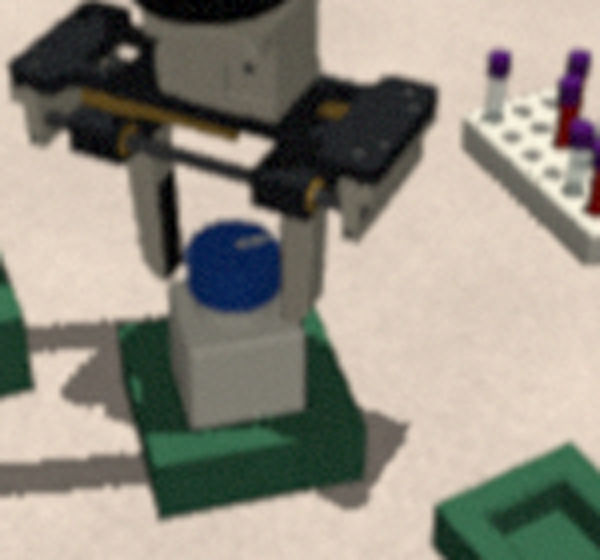

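The fingers straddle the cap at crop (165,220) and (300,250), closing evenly with the cap free between them. I carry on closing.

```bash
python3 -m crank '[{"linear":[0,0,-0.02],"turn":0},{"linear":[0,0,-0.02],"turn":0},{"linear":[0,0,-0.02],"turn":0},{"linear":[0,0,-0.02],"turn":0}]' 0.2 28
python3 - <<'E'
from h import *
go(.519,-.0137,.099,2.4)
E
```

```text
time_s: 9.9
position: [0.5186, -0.0139, 0.0999]
tool_rot: [0.012, 0.369, 0.929, 0.007]
force: [1.6, 0.1, -2.7]
gripper_width: 0.0455
t 9.9 pos [ 0.5186 -0.0139  0.0999] psi 2.3844 zax [ 0.0268  0.0042 -0.9996] w 0.0455 q6 -2.518 F [ 1.6   0.13 -2.67] T [ 0.082 -0.169 -0.059]
tool cm [-0.01  0.04  0.09] turn -0.0156
```

```bash
python3 -m crank '[{"linear":[0,0,0.06],"turn":0.14},{"linear":[0,0,0.02],"turn":0.14},{"linear":[0,0,0.02],"turn":0.14},{"linear":[0,0,0.02],"turn":0.14},{"linear":[0,0,0.02],"turn":0.14},{"linear":[0,0,0.02],"turn":0.14}]'
python3 - <<'E'
from h import *
go(.519,-.0137,.099,2.4)
E
```

```text
time_s: 10.5
position: [0.5187, -0.0135, 0.099]
tool_rot: [0.008, 0.726, 0.687, 0.011]
force: [-0.5, -1.1, -0.3]
gripper_width: 0.0456
t 10.5 pos [ 0.5187 -0.0135  0.099 ] psi 1.5157 zax [ 0.0269  0.0044 -0.9996] w 0.0456 q6 -1.648 F [-0.5  -1.05 -0.27] T [-0.143  0.091  0.156]
tool cm [-0.02  0.03  0.  ] turn -0.8843
```

```bash
python3 -m crank '[{"linear":[0,0,0.02],"turn":0.145},{"linear":[0,0,0.02],"turn":0.145},{"linear":[0,0,0.02],"turn":0.145},{"linear":[0,0,0.02],"turn":0.145},{"linear":[0,0,0.02],"turn":0.145},{"linear":[0,0,0.02],"turn":0.145},{"linear":[0,0,0.02],"turn":0.145},{"linear":[0,0,0.02],"turn":0.145},{"linear":[0,0,0.02],"turn":0.145},{"linear":[0,0,0.02],"turn":0.145}]'
python3 - <<'E'
from h import *
go(.519,-.0137,.099,2.4)
E
```

```text
time_s: 11.5
position: [0.518, -0.0132, 0.0985]
tool_rot: [-0.002, 1.0, 0.008, 0.012]
force: [-0.5, 0.3, 1.0]
gripper_width: 0.0453
t 11.5 pos [ 0.518  -0.0132  0.0985] psi 0.0153 zax [ 0.0248  0.0035 -0.9997] w 0.0453 q6 -0.147 F [-0.52  0.33  1.03] T [0.121 0.263 0.096]
tool cm [ 0.1   0.06 -0.05] turn -2.3847
```

```bash
python3 -m crank '[{"linear":[0,0,0.04],"turn":0.145},{"linear":[0,0,0.03],"turn":0.145},{"linear":[0,0,0.03],"turn":0.145},{"linear":[0,0,0.03],"turn":0.145},{"linear":[0,0,0.02],"turn":0.145},{"linear":[0,0,0.02],"turn":0.145}]'
python3 - <<'E'
from h import *
go(.519,-.0137,.099,2.4)
E
python3 -m crank '[{"linear":[0,0,0.03],"turn":0.145},{"linear":[0,0,0.02],"turn":0.145},{"linear":[0,0,0.02],"turn":0.145}]'
python3 - <<'E'
from h import *
go(.519,-.0137,.099,2.4)
E
```

```text
time_s: 12.1
position: [0.518, -0.0121, 0.0977]
tool_rot: [-0.007, 0.904, -0.428, 0.01]
force: [-0.5, 0.3, 0.1]
gripper_width: 0.0458
t 12.1 pos [ 0.518  -0.0121  0.0977] psi -0.8847 zax [ 0.0244  0.0047 -0.9997] w 0.0458 q6 0.754 F [-0.55  0.29  0.15] T [-0.077  0.16   0.138]
tool cm [ 0.19  0.02 -0.13] turn -3.2847
time_s: 12.4
position: [0.518, -0.0122, 0.0973]
tool_rot: [-0.009, 0.785, -0.619, 0.008]
force: [-0.0, -0.1, -0.2]
gripper_width: 0.0455
t 12.4 pos [ 0.518  -0.0122  0.0973] psi -1.3346 zax [ 0.0246  0.0043 -0.9997] w 0.0455 q6 1.205 F [-0.   -0.15 -0.16] T [-0.031  0.092  0.168]
tool cm [ 0.17 -0.06 -0.17] turn -3.7346
```

```bash
for i in 1; do :; done; python3 -m crank '[{"linear":[0,0,0.03],"turn":0.145},{"linear":[0,0,0.03],"turn":0.145}]'
python3 -c "
from h import *
go(.519,-.0137,.099,2.4)"
python3 -m crank '[{"linear":[0,0,0.03],"turn":0.145},{"linear":[0,0,0.03],"turn":0.145}]'
python3 -c "
from h import *
go(.519,-.0137,.099,2.4)"
python3 -m crank '[{"linear":[0,0,0.03],"turn":0.145},{"linear":[0,0,0.03],"turn":0.145}]'
python3 -c "
from h import *
go(.519,-.0137,.099,2.4)"
```

```text
time_s: 12.6
position: [0.5183, -0.0123, 0.097]
tool_rot: [0.01, -0.684, 0.729, -0.007]
force: [0.4, -0.4, -0.7]
gripper_width: 0.0458
t 12.6 pos [ 0.5183 -0.0123  0.097 ] psi -1.6346 zax [ 0.025   0.004  -0.9997] w 0.0458 q6 1.505 F [ 0.42 -0.39 -0.72] T [0.056 0.112 0.16 ]
tool cm [ 0.14 -0.09 -0.2 ] turn -4.0346
time_s: 12.8
position: [0.5185, -0.0123, 0.0967]
tool_rot: [0.012, -0.567, 0.823, -0.006]
force: [0.3, -0.4, -0.5]
gripper_width: 0.0456
t 12.8 pos [ 0.5185 -0.0123  0.0967] psi -1.9345 zax [ 0.0255  0.0039 -0.9997] w 0.0456 q6 1.805 F [ 0.26 -0.42 -0.46] T [0.124 0.083 0.137]
tool cm [ 0.11 -0.1  -0.23] turn -4.3345
time_s: 13.0
position: [0.5187, -0.0126, 0.0964]
tool_rot: [0.012, -0.438, 0.899, -0.004]
force: [-0.3, -1.6, 1.5]
gripper_width: 0.0454
t 13.0 pos [ 0.5187 -0.0126  0.0964] psi -2.2341 zax [ 0.0258  0.0032 -0.9997] w 0.0454 q6 2.104 F [-0.3  -1.61  1.53] T [-0.208  0.283  0.516]
tool cm [ 0.06 -0.09 -0.26] turn -4.6341
```

Torque jumped from 0.14 to 0.52 N m, so the cap has reached its stop. One more push confirms it.

```bash
python3 -m crank '[{"linear":[0,0,0.02],"turn":0.1}]'
python3 -c "
from h import *
go(.519,-.0137,.099,2.4)"
python3 -m crank '[{"linear":[0,0,0.02],"turn":0.1}]'
python3 -c "
from h import *
go(.519,-.0137,.099,2.4)"
```

```text
time_s: 13.1
position: [0.5186, -0.0127, 0.0963]
tool_rot: [0.012, -0.39, 0.921, -0.004]
force: [-2.2, 1.4, 2.0]
gripper_width: 0.0455
t 13.1 pos [ 0.5186 -0.0127  0.0963] psi -2.3394 zax [ 0.0254  0.003  -0.9997] w 0.0455 q6 2.21 F [-2.2   1.38  1.98] T [0.284 0.447 0.473]
tool cm [ 0.04 -0.11 -0.27] turn -4.7394
time_s: 13.2
position: [0.5183, -0.0122, 0.0962]
tool_rot: [0.012, -0.342, 0.94, -0.003]
force: [-2.9, 4.6, 1.9]
gripper_width: 0.0456
t 13.2 pos [ 0.5183 -0.0122  0.0962] psi -2.443 zax [ 0.0247  0.0036 -0.9997] w 0.0456 q6 2.314 F [-2.85  4.55  1.85] T [0.872 0.594 0.809]
tool cm [ 0.03 -0.16 -0.28] turn -4.843
```

```bash
python3 -m crank '[{"linear":[0,0,0],"turn":0}]'
python3 -c "
from h import *
go(.519,-.0137,.099,2.4)"
python3 -m crank '[{"linear":[0,0,0],"turn":-0.1}]'
python3 -c "
from h import *
go(.519,-.0137,.099,2.4)"
python3 -m crank '[{"linear":[0,0,0],"turn":-0.1}]'
python3 -c "
from h import *
go(.519,-.0137,.099,2.4)"
```

```text
time_s: 13.3
position: [0.5181, -0.012, 0.0963]
tool_rot: [0.012, -0.341, 0.94, -0.002]
force: [-1.1, -0.2, -1.4]
gripper_width: 0.0454
t 13.3 pos [ 0.5181 -0.012   0.0963] psi -2.4445 zax [ 0.0244  0.0037 -0.9997] w 0.0454 q6 2.315 F [-1.12 -0.16 -1.42] T [-0.007  0.193  0.049]
tool cm [ 0.03 -0.19 -0.27] turn -4.8445
time_s: 13.4
position: [0.5178, -0.0119, 0.096]
tool_rot: [0.012, -0.389, 0.921, -0.003]
force: [-0.1, 0.4, -0.3]
gripper_width: 0.0451
t 13.4 pos [ 0.5178 -0.0119  0.096 ] psi -2.3413 zax [ 0.0237  0.0039 -0.9997] w 0.0451 q6 2.212 F [-0.11  0.44 -0.34] T [ 0.173  0.053 -0.082]
tool cm [ 0.04 -0.21 -0.29] turn -4.7413
time_s: 13.5
position: [0.5178, -0.012, 0.096]
tool_rot: [0.012, -0.438, 0.899, -0.004]
force: [-0.6, 0.7, -0.8]
gripper_width: 0.0456
t 13.5 pos [ 0.5178 -0.012   0.096 ] psi -2.2344 zax [ 0.0238  0.0038 -0.9997] w 0.0456 q6 2.105 F [-0.58  0.68 -0.78] T [ 0.042  0.051 -0.14 ]
tool cm [ 0.06 -0.2  -0.3 ] turn -4.6344
```

```bash
python3 -m crank '[{"linear":[0,0,-0.01],"turn":-0.142},{"linear":[0,0,-0.01],"turn":-0.142},{"linear":[0,0,-0.01],"turn":-0.142},{"linear":[0,0,-0.01],"turn":-0.142},{"linear":[0,0,-0.01],"turn":-0.142},{"linear":[0,0,-0.01],"turn":-0.142},{"linear":[0,0,-0.01],"turn":-0.142},{"linear":[0,0,-0.01],"turn":-0.142},{"linear":[0,0,-0.01],"turn":-0.142}]'
python3 - <<'E'
from h import *
import cv2
go(.519,-.0137,.099,-.81)
im=ctrl.read_camera("side")[:,:,::-1]
cv2.imwrite("pics/s6.png",cv2.resize(cv2.convertScaleAbs(im[125:265,250:400],alpha=1.6),None,fx=4,fy=4,interpolation=cv2.INTER_CUBIC))
E
```

```text
time_s: 14.4
position: [0.5181, -0.0136, 0.0972]
tool_rot: [-0.006, 0.904, -0.428, 0.011]
force: [0.4, 1.1, 0.3]
gripper_width: 0.0453
t 14.4 pos [ 0.5181 -0.0136  0.0972] psi -0.8843 zax [ 0.0243  0.0021 -0.9997] w 0.0453 q6 0.754 F [0.37 1.05 0.27] T [ 0.075  0.176 -0.072]
tool cm [ 0.07 -0.07 -0.18] turn -0.0743
```

View pics/s6.png

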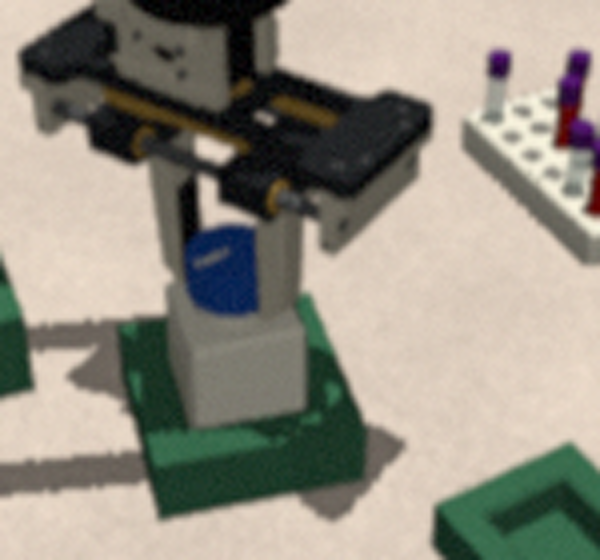

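The line now points left, from about (228,249) to (193,266), with the jar still seated.

Run:
```python
from h import *
def yaw(a,b,z):
    a,b=[ray("side",unc([c],4,250,125)[0],z) for c in(a,b)];d=b-a;return np.arctan2(d[1],d[0]),np.linalg.norm(d)
y0=yaw((238,245),(268,238),.126);y1=yaw((228,249),(193,266),.123);print(y0,y1,"net",(y1[0]-y0[0])%(2*np.pi)-2*np.pi)
y=yaw((234,243),(268,238),.126),yaw((234,243),(193,266),.123);print(y)
```

```text
(np.float64(0.0915103291362224), np.float64(0.01574758385217082)) (np.float64(-2.7383640418099957), np.float64(0.021325179915709293)) net -2.829874370946218
((np.float64(-0.036983297457709875), np.float64(0.017206027141030682)), (np.float64(-2.6641817268220302), np.float64(0.02660545983364847)))
```

```bash
python3 -m crank '[{"linear":[0,0,0],"turn":-0.04},{"linear":[0,0,0],"turn":0}]'
python3 - <<'E'
from h import *
go(.519,-.0137,.099,-.81)
ctrl.read_camera("top");im=ctrl.read_camera("side")[:,:,::-1]
go(.519,-.0137,.099,-.81)
print(ctrl.read_state()["qvel"].round(4))
import cv2
cv2.imwrite("pics/s7.png",im)
E
```

```text
time_s: 14.65
position: [0.518, -0.0137, 0.0973]
tool_rot: [-0.006, 0.914, -0.405, 0.011]
force: [-0.7, -0.6, 0.4]
gripper_width: 0.0457
t 14.65 pos [ 0.518  -0.0137  0.0973] psi -0.8334 zax [ 0.0241  0.0023 -0.9997] w 0.0457 q6 0.702 F [-0.69 -0.58  0.36] T [0.113 0.252 0.022]
tool cm [ 0.07 -0.07 -0.16] turn -0.0234
t 14.75 pos [ 0.518  -0.0137  0.0973] psi -0.8356 zax [ 0.0241  0.0021 -0.9997] w 0.0453 q6 0.705 F [-0.95  0.16  0.17] T [0.12  0.271 0.016]
tool cm [ 0.07 -0.08 -0.17] turn -0.0256
[-0.0001  0.0009  0.0001  0.0016  0.0007  0.0009]
```

View pics/s7.png

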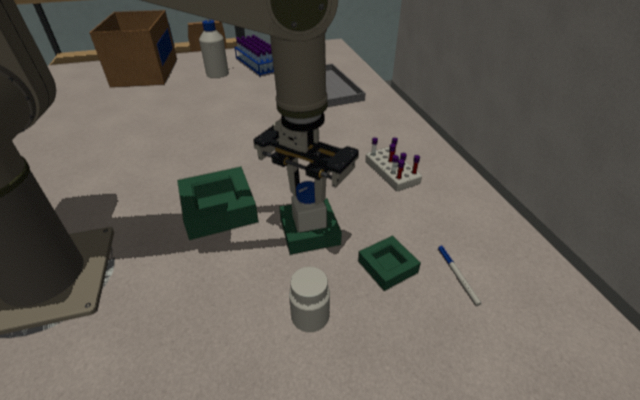

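The arm is at rest, the jar is in the well and the cap is gripped. The pot (310,298), rack and pen have not moved. I hand the job in.

```bash
python3 -c "
from plant import ctrl
print(ctrl.finish_job())"
```

```text
the job is handed in; nothing more can be done
None
```

The jar is down in the well of the middle-sized green stand, its cap bottomed out and backed off about a quarter turn. I handed the job in with the fingers still holding the cap (28 N set, 45 mm opening). No verdict was reported.

- **Placing:** I gripped the jar by its square sides. The first attempt at the well hit the +x chamfer with about 57 N. I shifted 4 mm and it then went down with a few newtons; the last pictures show it seated.
- **Bottoming:** The cap turned clockwise about 4.6 rad. The torque then rose from 0.14 to between 0.5 and 0.8 N m, which I took as the stop.
- **Backing off:** The tool turned back 1.61 rad, of which 0.05 to 0.1 rad was probably lost to play, so the cap should be about 1.5 rad from its stop. The white line in the side view, read just before the last 0.05 rad, gives roughly 1.5 to 1.8 rad. The line is a coarser reading (about ±0.2 rad), but both fit within 1.57 ± 0.40.
- **Last state:** The arm was at rest at 14.75 s. The tool is tilted about 0.024 rad, an arm drift that the moves could not correct. The pot, rack and pen look unmoved in the last side picture.

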